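# Hold the cheese grinder's bayonet lid at the half-way pulse mark

### The arm

A 6-joint arm with a two-finger parallel gripper is mounted at the origin on the work surface. World frame = base frame: x ahead of the robot, y to its left, z up, the work surface at z = 0. Lengths are in m, angles in rad, forces in N, time in s.
With the tool pointing down it reaches from about 0.3 to 0.875 m from the base axis. Payload 6.4 kg.
Tool frame: the origin (TCP) lies at the very end of the fingers, on their centre line; the grasp point (between the pads) lies ctrl.grip_point_offset behind it (ctrl.grip_point_offset is the distance from the TCP to the grasp point, in m); z points along the fingers, x is the direction in which the jaws open and shut, and the axes are right-handed (so a half turn about z gives the same grasp; the last joint's range is limited). The gripper opens to 85 mm and grips with 20 to 120 N. Pads are 22 mm wide; open, the fingers measure 114 mm over their backs; the gripper's body (76 mm by 85 mm) begins 54 mm behind the grasp point. The pads swing forward as they close: fully open they stand 13 mm farther back than shut.
Start: joints at [1.137, 0.181, 1.607, -0, 1.354, -0.206], TCP at [0.13, 0.56, 0.231] pointing down, gripper open.
Joint ranges: [-2.99, 2.99], [-0.89, 2.07], [0.3, 2.58], [-1.14, 4.28], [0, 2.63], [-3.12, 3.12]. Speed limits (rad/s): [2.57, 2.57, 3.01, 3.14, 3.14, 3.14].

### API

Orientations are given as a unit quaternion [w, x, y, z].
In Python, from bench import get_obs, viewer, workorder, ctrl gives the robot as it stands. The module is installed in compiled form; this text tells all that it offers.
- The arm moves only by the tool move_arm, never from a script. Its argument "increments" is a list of rows, each an object of numbers: "tx", "ty", "tz": the shift along the tool's x, y, z in m; "turn": the turn about the tool's z in degrees. A call has 1 to 20 rows; each row is the pose to reach, as a shift and turn from the pose commanded when the call began, along the tool's axes at that moment; what a row does not reach only later rows make up. A row lasts 1/12 s, in which the tool goes at most 41.7 mm and 7.16 degrees, less where a joint would pass 70% of its speed; a pose out of reach is approached as far as the arm can. A call with a gripper value outside its range is refused whole. "gripper" is the opening, from 0 (shut) to 1 (fully open), set as the call begins (left out, the last holds). The fingers move at their own pace and stop on an object; the grip force is fixed at half the most. Time passes only in rows, so rows that repeat a pose let the fingers close. It gives the time, the measured TCP pose, the force and the opening at its end, in the units of the state.
- get_obs(): the state, without advancing time (a new reading comes with each control period).
- viewer.camera(name): name is "scene" or "side" or "wrist"; returns (picture, depth): 400x640x3 uint8, red, green, blue; 400x640 float32, m along the optical axis (not along the pixel's ray), 0 where there is no reading.
- viewer.get_calibration(name): a dict with "intrinsics" (3x3 intrinsics, pixels), "origin" and "attitude" of the camera in the world. Camera axes: x right, y up, looking along -z (the intrinsics and any distortion apply to the point x, -y, -z); pixel columns grow to the right and rows downward; lengths in m; the calibration is good to about 2 mm. A picture is of the moment at which its call begins: read the wrist's pose just before it. get_calibration takes no time and is no camera call; for the wrist camera it gives the pose at the moment of the call.
- workorder.hand_in(): hands the job in, once; it reports no verdict.
The state is a dict: "time_s": time; "q": joint angles; "dq": joint speeds; "joint_efforts": joint torques, N m; "eef_pos": TCP position; "eef_rot": TCP orientation; "wrist_force": force on the tool from outside, world axes, zero at the start; "torque": the same for the moment, N m; "opening": opening from 0.0 (shut) to 1.0 (fully open).
Only numpy, scipy, OpenCV 4.12 (cv2) and the standard library are available. Lean on these libraries where they do the work, as an engineer would, in place of code of your own. Each camera call takes 0.05 s, during which the arm holds its last target.

### The job

Take the grinder's lid from the wooden board, lower its two lugs through the notches of the grinder's collar until it lies flat, then twist it clockwise (seen from above) to the green mark, half way to the lock, so that the grinder pulses. It springs back, so finish while still gripping the lid and holding it on the green mark, never turning it on until the lock clicks at the red one. Leave the cheeses, jars and cup where they stand.

Things in the scene. Friction and masses are not known exactly. Their poses are not given: they have to be found in the camera images.
- lid: Loose bayonet lid, 0.13-0.25 kg, upright on the board; same after a half turn (180 deg). Origin: centre of the plug's underside; z up, x along the handle bar. Heights in mm: grey plug 0-22, radius 35, tapered to 30 over the lowest 6; black disc 22-30, radius 52; orange bar 30-64, 60 long in x, 16 wide in y. Yellow lines on the disc and rim nubs (to 57.5 from the axis) point along +x and -x.
- lid_grip (a point): Point on the lid's axis inside the handle bar, 54 mm above the lid's origin (10 mm below the bar's top, 24 mm above the disc): a good point to grip, with the fingers closing along the lid's y. Same axes as the lid.
- lid_lug (a point): Outer end of one of the two orange lugs on the plug, 44 mm from the axis along the lid's +x, 9 mm above the lid's origin; the other is opposite, along -x. A lug is 13 mm wide and 8.5 mm high (5 to 13.5 mm above the lid's origin).
- grinder: Cheese grinder, fixed to the table (place and yaw vary): round white base with steel bowl, 161 mm across, 121 mm high. Origin: centre of its underside; z up. Its collar has a bore of radius 37.5 mm and two notches along the grinder's +x and -x, 20 mm wide at the bore, out to 48 mm: lid goes in with its x along the grinder's x, either way round (3 mm or 4 deg play each way, 2.5 mm plug to bore).
- grinder_mouth (a point): Centre of the mouth on the collar's top face, 121 mm above the table; axes as the grinder. A fully inserted lid has its disc on this face, its origin 22 mm below this point; standing with its lugs on the collar it is 15 mm or more too high. When turned, the lugs run under the 6 mm thick collar with 2.5 mm play up and down.
- green_mark (a point): Green mark (half way, pulse) on the collar's rim, 61.5 mm from the axis, 0.6 rad clockwise (from above) of the grinder's +x; a second one is opposite. One of the lid's yellow lines points at each when the lid is half way. Black marks at the notches (0 rad) show where the lines point when the lid goes in.
- red_mark (a point): Red mark (locked: too far) on the collar's rim, 1.2 rad clockwise of the grinder's +x; a second one is opposite. A brass sprung pin in a grey block on the rim, short of one red mark, meets a nub of the lid from about 0.94 rad on and clicks behind it at the red mark. Marks, pin and block lie below the top of the seated lid's disc.
- pulse_ring (a joint): Sprung ring inside the bowl, turned by the lid's lugs: 0 at rest, grows (rad) as the lid turns clockwise from above, end stop 1.2. Return torque 0.1 N m at rest plus 0.2 N m per rad. The lugs have about 4 mm play each side in it, so it reads about 0.1 less than the lid's angle (lid on green: ring about 0.5). The lock clicks at a reading of about 1.0.
- board: Wooden cutting board, fixed, 170 x 220 x 15 mm, long along its y. Origin: centre of its underside. The lid and a cheese wedge lie on it.
- cheese_wedge: Yellow wedge of cheese on the board beside the lid, 85 mm long, 62 mm wide, 38 mm high; origin under its middle. Leave alone.
- big_wedge: Large pale wedge of cheese, 110 mm long, 96 mm wide, 60 mm high, at the far edge of the work area; origin under its middle. Leave alone.
- cheese_wheel: Small round yellow cheese, 110 mm across, 55 mm high; origin under its middle. Leave alone.
- jar_olives: Green glass jar with a yellow cap, 72 mm across, 95 mm high; origin under its middle. Leave alone.
- jar_honey: Amber glass jar with a white cap, 68 mm across, 85 mm high; origin under its middle. Leave alone.
- spice_jar: Slim amber jar with a steel cap, 38 mm across, 70 mm high, between the board and the grinder; origin under its middle. Leave alone.
- tasting_cup: White ceramic cup, 68 mm across, 60 mm high; origin under its middle. Leave alone.
There are look-alikes about, which are no part of the job. What is shaped like the lid but pink or purple is not meant.

How it is judged:
By the outcome, as a careful person would: the job done as asked, in the order asked, and still so for the second after the job is handed in, while the arm keeps its last pose, push and grip.
It also fails if it takes over 38 s, if anything falls off the work surface, if the arm or the gripper's body presses on something with over 40 N, if the wrist force passes 120 N, or if a joint passes its speed limit or range.

## Working session

There is one attempt and no reset: what is moved stays moved. The work goes in short steps, Python scripts to look and compute and a tool call to move; the robot and the scene stay as the last step left them, time stands still between calls to the robot, and variables do not carry over. Pictures are saved under pics/ and viewed, and the job is handed in when it is done.

Besides the shell and the picture viewer there is one more tool, called after "Emit:" as a command line: name --argument value ..., lists and objects as JSON in quotes. move_arm: Moves the arm, as the interface text tells. Its arguments: {"type":"object","properties":{"increments":{"type":"array"},"gripper":{"type":"number"}},"required":["increments"]}

```bash
mkdir -p pics; cat > h.py <<'E'
import numpy as np, cv2
from bench import get_obs, viewer, workorder, ctrl
def grab(n,tag):
    c=viewer.get_calibration(n); p,d=viewer.camera(n)
    np.savez(f'pics/{tag}.npz',p=p,d=d,K=c['intrinsics'],o=c['origin'],a=c['attitude'])
    cv2.imwrite(f'pics/{tag}.png',p[:,:,::-1]); return c
E
python3 - <<'E'
from h import *
for n in ['scene','side','wrist']:
    c=grab(n,n+'0'); print(n,c)
print(get_obs(),ctrl.grip_point_offset)
E
```

```text
scene {'intrinsics': array([[461.77412707,   0.        , 322.25495282],
       [  0.        , 461.77412707, 200.06269338],
       [  0.        ,   0.        ,   1.        ]]), 'origin': array([ 1.31552208, -0.16990335,  1.11846948]), 'attitude': array([0.71268712, 0.25076343, 0.21442639, 0.6190445 ])}
side {'intrinsics': array([[461.64849294,   0.        , 325.78536132],
       [  0.        , 461.64849294, 199.42572835],
       [  0.        ,   0.        ,   1.        ]]), 'origin': array([ 0.13675496, -0.87565952,  0.84866258]), 'attitude': array([ 0.88477591,  0.41682592, -0.08978838, -0.18805796])}
wrist {'intrinsics': array([[299.79895146,   0.        , 317.51190839],
       [  0.        , 299.79895146, 197.31515905],
       [  0.        ,   0.        ,   1.        ]]), 'origin': array([0.05162268, 0.57707972, 0.37408266]), 'attitude': array([ 0.77286047, -0.12505736, -0.0982858 ,  0.61431853])}
{'time_s': 0.15, 'q': array([ 1.13670706e+00,  1.81401363e-01,  1.60773600e+00,  1.40914272e-06,
        1.35380538e+00, -2.06323835e-01]), 'dq': array([-2.97720712e-03, -2.62880782e-03, -3.32993413e-03, -1.20749617e-03,
        1.25481039e-03,  5.22850337e-05]), 'joint_efforts': array([ 2.46119460e-03, -4.45257533e+01, -3.51691890e+01, -5.14858266e-05,
        5.87438699e-03, -1.28006815e-05]), 'eef_pos': array([0.1296571 , 0.55977431, 0.23059414]), 'eef_rot': array([ 3.02205517e-04,  7.82879612e-01,  6.22172852e-01, -6.03618745e-04]), 'wrist_force': array([-0.294188  ,  0.04857132, -0.742386  ]), 'torque': array([-0.05847354,  0.02896854, -0.05343505]), 'opening': 1.0025170870485034} 0.0187
```

View pics/scene0.png

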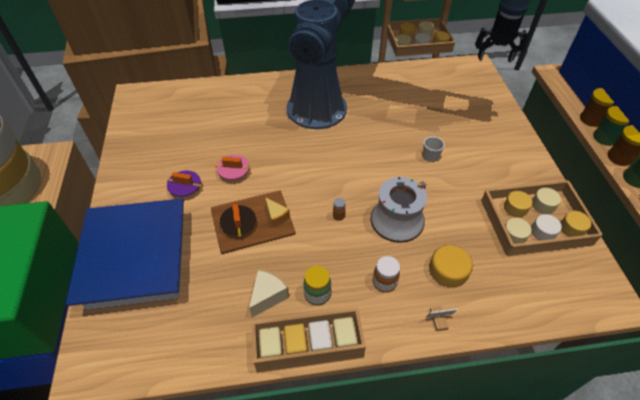

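View pics/side0.png

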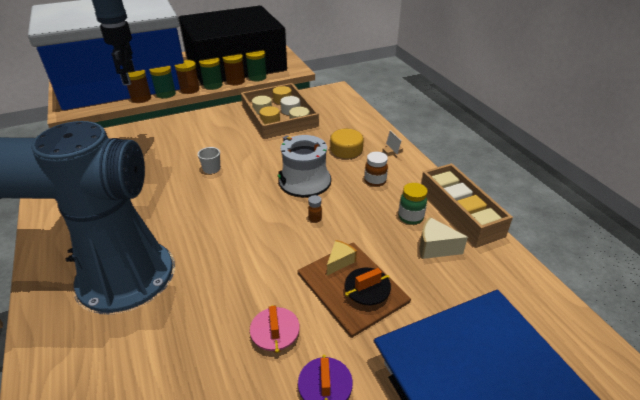

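View pics/wrist0.png

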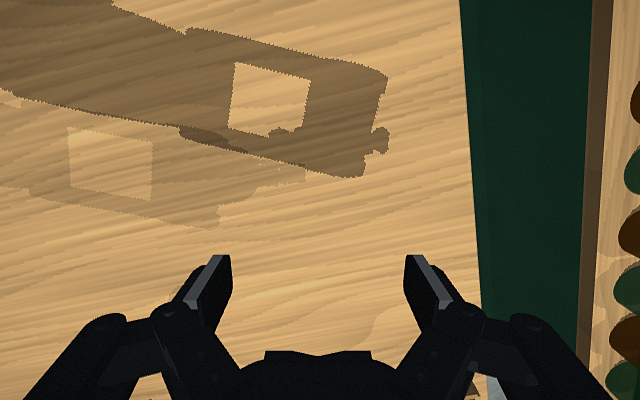

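Scene view candidates: black-disc lid on the board (238,220), pink lid (233,167) and purple lid (184,183). Only the black disc on the board fits the description. I'll check it in a close crop and measure.

```bash
cat >> h.py <<'E'
from scipy.spatial.transform import Rotation as R
def load(tag):
    z=np.load(f'pics/{tag}.npz'); return z['p'],z['d'],z['K'],z['o'],z['a']
def cloud(tag):
    p,d,K,o,a=load(tag)
    v,u=np.mgrid[0:400,0:640]
    X=np.stack([(u-K[0,2])/K[0,0]*d,-(v-K[1,2])/K[1,1]*d,-d],-1)
    W=X@R.from_quat(a,scalar_first=True).as_matrix().T+o
    W[d==0]=np.nan
    return p,W
def proj(tag,P):
    p,d,K,o,a=load(tag)
    C=(np.atleast_2d(P)-o)@R.from_quat(a,scalar_first=True).as_matrix()
    x=C*[1,-1,-1]; return np.c_[K[0,0]*x[:,0]/x[:,2]+K[0,2],K[1,1]*x[:,1]/x[:,2]+K[1,2]]
def circ(P):
    A=np.c_[2*P,np.ones(len(P))]; s=np.linalg.lstsq(A,(P**2).sum(1),rcond=None)[0]
    return s[:2],np.sqrt(s[2]+s[0]**2+s[1]**2)
E
python3 - <<'E'
from h import *
a=cv2.imread('pics/scene0.png'); b=cv2.imread('pics/side0.png')
c1=cv2.resize(a[185:255,200:300],None,fx=4,fy=4,interpolation=2); c2=cv2.resize(a[160:245,355:440],None,fx=4,fy=4,interpolation=2)
c3=cv2.resize(b[240:330,300:410],None,fx=3.6,fy=3.1,interpolation=2);c4=cv2.resize(b[130:200,270:340],None,fx=4.9,fy=4,interpolation=2)
o=np.zeros((630,800,3),np.uint8)
for c,y,x in((c1,0,0),(c2,0,400),(c3,350,0),(c4,350,400)):
    c=c[:630-y,:800-x]; o[y:y+c.shape[0],x:x+c.shape[1]]=c
cv2.imwrite('pics/crop0.png',o[:600])
for t in('scene0','side0'):
    p,W=cloud(t); h=cv2.cvtColor(p,cv2.COLOR_RGB2HSV).astype(int)
    z=W[...,2]
    # table z check
    print(t)
    s=dict(scene0=(slice(185,255),slice(205,300)),side0=(slice(245,330),slice(300,410)))[t]
    pp=p[s].astype(int);w=W[s].reshape(-1,3);H=h[s].reshape(-1,3)
    bar=(H[:,0]<12)&(H[:,1]>180)&(H[:,2]>100)&(w[:,2]>.05)
    print('bar',bar.sum(),w[bar].mean(0),np.percentile(w[bar][:,2],[5,50,95]))
    top=bar&(w[:,2]>np.percentile(w[bar][:,2],95)-.006); q=w[top][:,:2]
    U,S,V=np.linalg.svd(q-q.mean(0)); print('top',top.sum(),q.mean(0),np.degrees(np.arctan2(V[0,1],V[0,0])),np.ptp((q-q.mean(0))@V.T,axis=0))
    dk=(H[:,2]<70)&(w[:,2]>.038)&(w[:,2]<.052); print('disc',dk.sum(),w[dk].mean(0),circ(w[dk][:,:2]),np.ptp(w[dk],axis=0))
    ye=(H[:,0]>20)&(H[:,0]<35)&(H[:,1]>150)&(w[:,2]<.05)
    s=dict(scene0=(slice(160,245),slice(355,440)),side0=(slice(120,200),slice(265,345)))[t]
    w=W[s].reshape(-1,3)
    w=w[np.isfinite(w[:,0])]
    m=(w[:,2]>.116)&(w[:,2]<.126); print('collar',m.sum(),np.median(w[m],0),w[m].min(0),w[m].max(0),'maxz',w[:,2].max())
E
```

```text
scene0
bar 22 [ 0.51574953 -0.29324749  0.07558886] [0.07255388 0.07617842 0.07792608]
top 21 [ 0.51501231 -0.29297663] -0.496400174541327 [0.05886238 0.01661449]
disc 644 [ 0.50943098 -0.29540461  0.04228996] (array([ 0.50698358, -0.29544255]), np.float64(0.03869869264273225)) [0.10113791 0.10085624 0.01030911]
collar 867 [0.54246925 0.17666928 0.1189475 ] [0.4727975  0.1066193  0.11600613] [0.60816451 0.24775372 0.12597508] maxz 0.12791454088448284
side0
bar 9 [ 0.50243121 -0.29754875  0.07689908] [0.07424251 0.07680175 0.0799066 ]
top 9 [ 0.50243121 -0.29754875] 169.07649833678357 [0.05841065 0.01968123]
disc 934 [ 0.49351595 -0.30736231  0.04443481] (array([ 0.49716228, -0.2969789 ]), np.float64(0.04024970472373242)) [0.10805785 0.10388771 0.01353766]
collar 738 [0.53075244 0.16457862 0.12105739] [0.46686017 0.10263092 0.11612157] [0.60026084 0.24754281 0.12591017] maxz 0.13015926991823634
```

View pics/crop0.png

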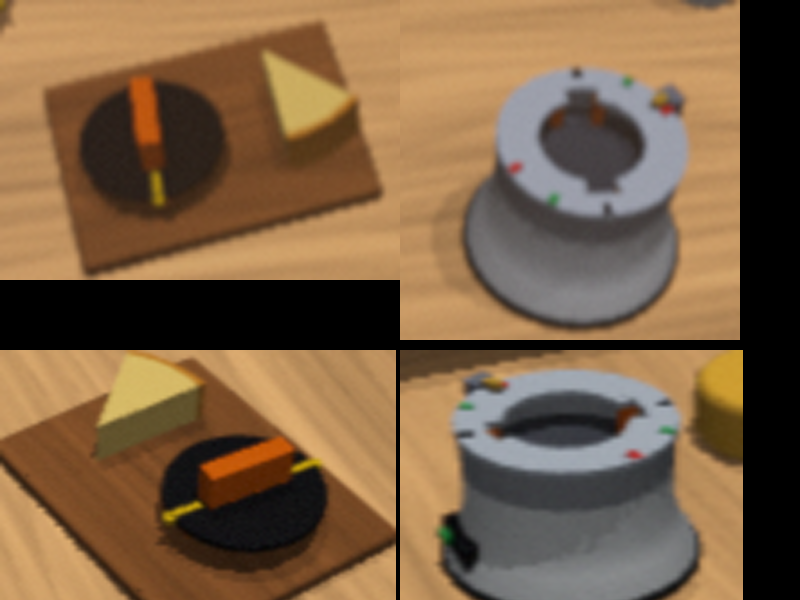

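The crop confirms it: black disc, orange bar and yellow lines, on the board. The scene and side clouds disagree by about 1 cm, so I'll refine with the wrist camera. First I need the wrist camera's pose in the tool frame.

```bash
python3 - <<'E'
from h import *
o=get_obs();T=R.from_quat(o['eef_rot'],scalar_first=True);c=viewer.get_calibration('wrist')
print(T.inv().apply(c['origin']-o['eef_pos'])); print((T.inv()*R.from_quat(c['attitude'],scalar_first=True)).as_matrix().round(3)); print(T.as_matrix().round(4))
Ti=T.inv()
for n,P in(('grinder look tcp',[.62,.16,.26]),('gr',[.537,.176,.26])): print(n,Ti.apply(np.array(P)-o['eef_pos']))
# marks via scene + side rays at z plane
def ray(tag,u,v,z):
    p,d,K,og,a=load(tag); dd=R.from_quat(a,scalar_first=True).apply([(u-K[0,2])/K[0,0],-(v-K[1,2])/K[1,1],-1]); return og+dd*(z-og[2])/dd[2]
for t,pts in(('scene0',[(399.2,178),(406.8,212),(411.8,180.3),(393.2,210)]),('side0',[(283.2,147.2),(324.2,141.0)])):
    print(t,[ray(t,u,v,.121)[:2].round(3) for u,v in pts])
print('bar',ray('scene0',235.5,207,.079)[:2],ray('side0',365,276,.079)[:2])
E
```

```text
[-0.00090591 -0.07995686 -0.14357846]
[[ 1.     0.     0.   ]
 [ 0.    -0.949 -0.314]
 [ 0.     0.314 -0.949]]
[[ 2.258e-01  9.742e-01 -6.000e-04]
 [ 9.742e-01 -2.258e-01 -1.200e-03]
 [-1.300e-03 -3.000e-04 -1.000e+00]]
grinder look tcp [-0.27876801  0.56794048 -0.02919543]
gr [-0.28192274  0.48347127 -0.02916779]
scene0 [array([0.48 , 0.178]), array([0.602, 0.168]), array([0.494, 0.211]), array([0.591, 0.133])]
side0 [array([0.482, 0.194]), array([0.603, 0.176])]
bar [ 0.48783539 -0.29534684] [ 0.48972438 -0.29883574]
```

Emit:
move_arm --increments '[{"tx": -0.28, "ty": 0.465, "tz": -0.03}, {"tx": -0.28, "ty": 0.465, "tz": -0.03}, {"tx": -0.28, "ty": 0.465, "tz": -0.03}, {"tx": -0.28, "ty": 0.465, "tz": -0.03}, {"tx": -0.28, "ty": 0.465, "tz": -0.03}, {"tx": -0.28, "ty": 0.465, "tz": -0.03}, {"tx": -0.28, "ty": 0.465, "tz": -0.03}, {"tx": -0.28, "ty": 0.465, "tz": -0.03}, {"tx": -0.28, "ty": 0.465, "tz": -0.03}, {"tx": -0.28, "ty": 0.465, "tz": -0.03}, {"tx": -0.28, "ty": 0.465, "tz": -0.03}, {"tx": -0.28, "ty": 0.465, "tz": -0.03}, {"tx": -0.28, "ty": 0.465, "tz": -0.03}, {"tx": -0.28, "ty": 0.465, "tz": -0.03}, {"tx": -0.28, "ty": 0.465, "tz": -0.03}, {"tx": -0.28, "ty": 0.465, "tz": -0.03}, {"tx": -0.28, "ty": 0.465, "tz": -0.03}, {"tx": -0.28, "ty": 0.465, "tz": -0.03}]'

```text
validation failed for argument at $.in...
```

```bash
python3 - <<'E'
from h import *
print(get_obs()['eef_pos'],get_obs()['dq'].round(3)); grab('wrist','w1'); print(get_obs()['eef_pos'])
E
```

```text
[0.1296571  0.55977431 0.23059414] [-0.003 -0.003 -0.003 -0.001  0.001  0.   ]
[0.12969314 0.55984155 0.23072376]
```

View pics/w1.png

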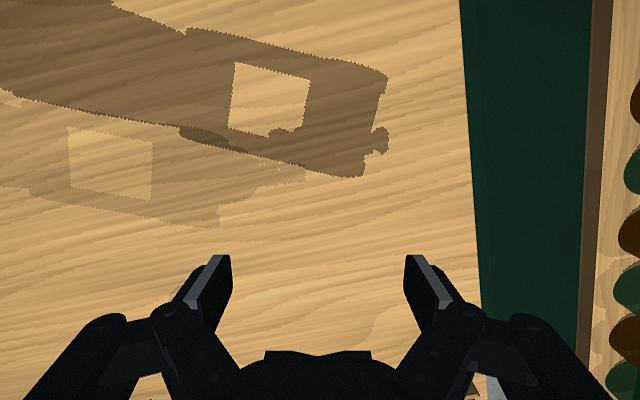

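The call was refused; perhaps every row needs "turn" too. The picture still shows the start view, so nothing moved.

Emit:
move_arm --increments '[{"tx": -0.28, "ty": 0.465, "tz": -0.03, "turn": 0}, {"tx": -0.28, "ty": 0.465, "tz": -0.03, "turn": 0}, {"tx": -0.28, "ty": 0.465, "tz": -0.03, "turn": 0}, {"tx": -0.28, "ty": 0.465, "tz": -0.03, "turn": 0}, {"tx": -0.28, "ty": 0.465, "tz": -0.03, "turn": 0}, {"tx": -0.28, "ty": 0.465, "tz": -0.03, "turn": 0}, {"tx": -0.28, "ty": 0.465, "tz": -0.03, "turn": 0}, {"tx": -0.28, "ty": 0.465, "tz": -0.03, "turn": 0}, {"tx": -0.28, "ty": 0.465, "tz": -0.03, "turn": 0}, {"tx": -0.28, "ty": 0.465, "tz": -0.03, "turn": 0}, {"tx": -0.28, "ty": 0.465, "tz": -0.03, "turn": 0}, {"tx": -0.28, "ty": 0.465, "tz": -0.03, "turn": 0}, {"tx": -0.28, "ty": 0.465, "tz": -0.03, "turn": 0}, {"tx": -0.28, "ty": 0.465, "tz": -0.03, "turn": 0}, {"tx": -0.28, "ty": 0.465, "tz": -0.03, "turn": 0}, {"tx": -0.28, "ty": 0.465, "tz": -0.03, "turn": 0}]'

```text
time_s: 1.53
eef_pos: [0.519, 0.1825, 0.2608]
eef_rot: [-0.001, 0.783, 0.622, -0.0]
wrist_force: [0.1, 1.0, -0.2]
opening: 1.0
```

```bash
python3 - <<'E'
from h import *
grab('wrist','w1'); print(get_obs()['eef_pos'],get_obs()['dq'].round(3))
E
```

```text
[0.51862482 0.18310695 0.26083837] [ 0.02  -0.01   0.004 -0.002 -0.002 -0.002]
```

View pics/w1.png

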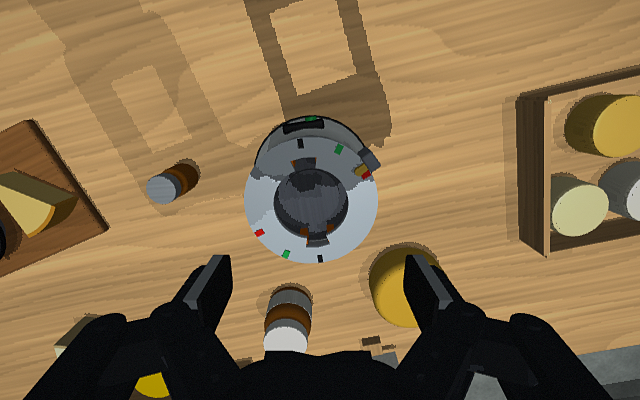

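The wrist view shows the collar, with black marks at (300,144) and (320,258), green at (339,149) and (286,254), and red at (260,233) and (363,173). I'll fit the pose from these marks.

```bash
cat >> h.py <<'E'
def ray(tag,u,v,z):
    p,d,K,og,a=load(tag); dd=R.from_quat(a,scalar_first=True).apply([(u-K[0,2])/K[0,0],-(v-K[1,2])/K[1,1],-1]); return og+dd*(z-og[2])/dd[2]
E
python3 - <<'E'
from h import *
from scipy.optimize import least_squares
p,W=cloud('w1'); hsv=cv2.cvtColor(p,cv2.COLOR_RGB2HSV).astype(int); pi=p.astype(int)
v,u=np.mgrid[0:400,0:640]
def blob(u0,v0,m,r=9):
    s=m&(abs(u-u0)<r)&(abs(v-v0)<r); return u[s].mean(),v[s].mean(),s.sum(),np.nanmedian(W[s][:,2])
bk=hsv[...,2]<70; gr=(hsv[...,0]>45)&(hsv[...,0]<85)&(hsv[...,1]>120); rd=((hsv[...,0]<6)|(hsv[...,0]>173))&(hsv[...,1]>150)
bl=[blob(300,144,bk,6),blob(320,258,bk,6),blob(339,149,gr),blob(286,254,gr),blob(260,233,rd)]
for b in bl: print(np.round(b,3),ray('w1',b[0],b[1],.121)[:2].round(4))
P=np.array([ray('w1',b[0],b[1],.121)[:2] for b in bl])
off=np.array([np.pi,0,np.pi-.6,-.6,-1.2])
f=lambda x:(P-(x[:2]+.0615*np.c_[np.cos(x[2]+off),np.sin(x[2]+off)])).ravel()
s=least_squares(f,[.54,.175,-.1]); print(s.x,np.degrees(s.x[2]),(f(s.x)*1e3).reshape(-1,2).round(1))
# ring circle fit by outer edge of collar depth
m=(W[...,2]>.115)&(W[...,2]<.126)&(abs(u-310)<80)&(abs(v-200)<75); q=W[m]; print('collar',m.sum(),np.median(q,0),q.min(0),q.max(0))
# wedge on board etc
E
```

```text
[3.00038e+02 1.43113e+02 5.30000e+01 1.23000e-01] [0.4762 0.1746]
[3.19742e+02 2.58194e+02 3.10000e+01 1.23000e-01] [0.5993 0.1652]
[3.38350e+02 1.48783e+02 6.00000e+01 1.23000e-01] [0.4896 0.2086]
[2.8563e+02 2.5387e+02 4.6000e+01 1.2300e-01] [0.586  0.1311]
[2.59000e+02 2.32378e+02 4.50000e+01 1.23000e-01] [0.5556 0.1107]
[ 0.53776895  0.16982399 -0.07634836] -4.374439004039466 [[-0.3  0.1]
 [ 0.2  0.1]
 [-0.2  0.2]
 [ 0.3 -0.2]
 [ 0.  -0.2]]
collar 8936 [0.53123875 0.17136848 0.12205905] [0.47060851 0.10317992 0.11510355] [0.60403676 0.24383342 0.12599916]
```

The fit is very good: residuals at most 0.3 mm, grinder at (0.5378, 0.1698) with yaw -4.4°. Next, the lid.

Emit:
move_arm --increments '[{"tx": -0.473, "ty": 0.058, "tz": 0.03, "turn": 0}, {"tx": -0.473, "ty": 0.058, "tz": 0.03, "turn": 0}, {"tx": -0.473, "ty": 0.058, "tz": 0.03, "turn": 0}, {"tx": -0.473, "ty": 0.058, "tz": 0.03, "turn": 0}, {"tx": -0.473, "ty": 0.058, "tz": 0.03, "turn": 0}, {"tx": -0.473, "ty": 0.058, "tz": 0.03, "turn": 0}, {"tx": -0.473, "ty": 0.058, "tz": 0.03, "turn": 0}, {"tx": -0.473, "ty": 0.058, "tz": 0.03, "turn": 0}, {"tx": -0.473, "ty": 0.058, "tz": 0.03, "turn": 0}, {"tx": -0.473, "ty": 0.058, "tz": 0.03, "turn": 0}, {"tx": -0.473, "ty": 0.058, "tz": 0.03, "turn": 0}, {"tx": -0.473, "ty": 0.058, "tz": 0.03, "turn": 0}, {"tx": -0.473, "ty": 0.058, "tz": 0.03, "turn": 0}, {"tx": -0.473, "ty": 0.058, "tz": 0.03, "turn": 0}]' --gripper 0.5

```text
time_s: 2.75
eef_pos: [0.4692, -0.2905, 0.231]
eef_rot: [-0.001, 0.783, 0.622, 0.0]
wrist_force: [-0.6, 0.3, -0.8]
opening: 0.499
```

```bash
python3 - <<'E'
from h import *
grab('wrist','w2'); print(get_obs()['eef_pos'],get_obs()['dq'].round(3),get_obs()['opening'])
E
```

```text
[ 0.46949592 -0.28970716  0.23107842] [ 0.02  -0.009  0.006  0.002  0.001 -0.002] 0.4934258454541976
```

View pics/w2.png

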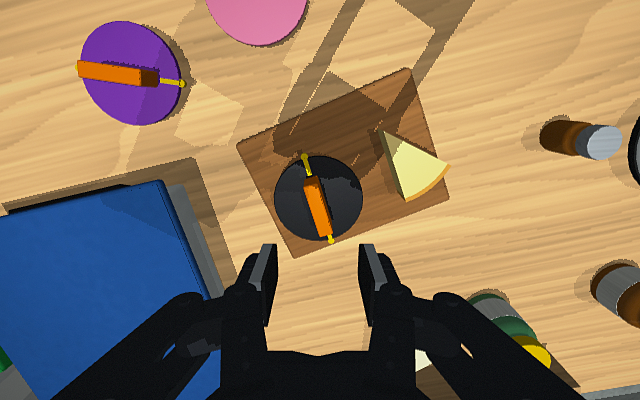

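The black lid sits at (318,198), with yellow nubs at (305,157) and (331,240) and the wedge clear at (415,168). Measuring it now.

```bash
python3 - <<'E'
from h import *
p,W=cloud('w2'); hsv=cv2.cvtColor(p,cv2.COLOR_RGB2HSV).astype(int)
v,u=np.mgrid[0:400,0:640]
win=(abs(u-318)<55)&(abs(v-198)<55)
ye=win&(hsv[...,0]>20)&(hsv[...,0]<35)&(hsv[...,1]>180)&(hsv[...,2]>120)
for n,m in(('far',ye&(v<180)),('near',ye&(v>220))):
    print(n,m.sum(),u[m].mean(),v[m].mean(),np.nanmedian(W[m],0).round(4)); 
bk=(win&(hsv[...,2]<75)&(np.hypot(u-318,v-198)<52)).astype(np.uint8)
bk=cv2.morphologyEx(bk,cv2.MORPH_CLOSE,np.ones((23,23)));c=max(cv2.findContours(bk,0,1)[0],key=cv2.contourArea)
pts=np.array([ray('w2',a,b,.045)[:2] for a,b in c[:,0]])
cc,r=circ(pts); e=np.hypot(*(pts-cc).T)-r; k=abs(e)<.002; cc,r=circ(pts[k]);print('disc',cc,r,k.sum(),len(k))
P=np.array([ray('w2',u[i],v[i],.045)[:2] for i in np.argwhere(ye.ravel())[:,0]] if 0 else [ray('w2',a,b,.045)[:2] for a,b in zip(u[ye],v[ye])])
x=P[:,0]>cc[0]; d=P[x].mean(0)-P[~x].mean(0); print('ylw yaw',np.degrees(np.arctan2(d[1],d[0])),(P[x].mean(0)+P[~x].mean(0))/2)
orr=win&((hsv[...,0]<14))&(hsv[...,1]>180)&(hsv[...,2]>190)&(W[...,2]>.07)
P=np.array([ray('w2',a,b,.079)[:2] for a,b in zip(u[orr],v[orr])]).astype(np.float32)
r=cv2.minAreaRect(P*1000); print('bar top',len(P),r,np.nanmedian(W[orr][:,2]),W[bk.astype(bool)&(hsv[...,2]<75)][:,2].mean())
we=(abs(u-415)<45)&(abs(v-170)<45)&(W[...,2]>.03); print('wedge min/max',W[we].min(0),W[we].max(0))
o=get_obs(); t=R.from_quat(o['eef_rot'],scalar_first=True).as_matrix(); print(o['eef_pos'],np.degrees(np.arctan2(t[1,0],t[0,0])))
E
```

```text
far 107 306.0093457943925 163.84112149532712 [ 0.4554 -0.3013  0.0467]
near 49 330.2857142857143 238.9591836734694 [ 0.5526 -0.2948  0.0461]
disc [ 0.49925468 -0.298149  ] 0.05186903289474424 227 265
ylw yaw 3.9614538831074246 [ 0.50444128 -0.29809317]Traceback (most recent call last):
  File "<stdin>", line 16, in <module>
cv2.error: OpenCV(4.12.0) /io/opencv/modules/imgproc/src/convhull.cpp:143: error: (-215:Assertion failed) total >= 0 && (depth == CV_32F || depth == CV_32S) in function 'convexHull'
```

```bash
python3 - <<'E'
from h import *
p,W=cloud('w2'); hsv=cv2.cvtColor(p,cv2.COLOR_RGB2HSV).astype(int)
v,u=np.mgrid[0:400,0:640]
win=(abs(u-318)<30)&(abs(v-205)<40)
print(hsv[195,314],hsv[210,318],W[210,318],W[195,312])
orr=win&(hsv[...,0]<18)&(hsv[...,1]>150)&(hsv[...,2]>180)
P=np.array([ray('w2',a,b,.079)[:2] for a,b in zip(u[orr],v[orr])]).astype(np.float32)
print('bar top',len(P),cv2.minAreaRect(P*1000),np.nanmedian(W[orr][:,2]))
we=(abs(u-415)<45)&(abs(v-170)<45)&(W[...,2]>.03); print('wedge min/max',W[we].min(0),W[we].max(0))
yaw=np.radians(3.96)
for s in(1,-1): print(proj('w2',np.array([.4993,-.2981,.045])+s*.0565*np.array([np.cos(yaw),np.sin(yaw),0])))
for a in(30,-30):
  for b in(8,-8): print(proj('w2',[.4993+a/1e3*np.cos(yaw)-b/1e3*np.sin(yaw),-.2981+a/1e3*np.sin(yaw)+b/1e3*np.cos(yaw),.079]).round(1))
o=get_obs(); t=R.from_quat(o['eef_rot'],scalar_first=True).as_matrix(); print(o['eef_pos'],np.degrees(np.arctan2(t[1,0],t[0,0])))
cv2.imwrite('pics/w2c.png',cv2.resize(p[140:260,250:390,::-1],None,fx=5,fy=5,interpolation=0))
E
```

```text
[ 17 247 237] [ 16 250 235] [ 0.49970918 -0.29787337  0.08041262] [ 0.48282986 -0.30035291  0.07844276]
bar top 717 ((501.0325622558594, -298.1996765136719), (58.4821662902832, 15.12073040008545), 4.11231803894043) 0.07999542514053098
wedge min/max [ 0.43846316 -0.21379518  0.03007716] [ 0.52249102 -0.14813877  0.05631327]
[[331.24501399 241.00778068]]
[[302.67544894 152.50530667]]
[[332.9 232.1]]
[[318.7 236. ]]
[[316.6 180.7]]
[[301.7 185.1]]
[ 0.46949592 -0.28970716  0.23107842] 77.01898164805594
```

View pics/w2c.png

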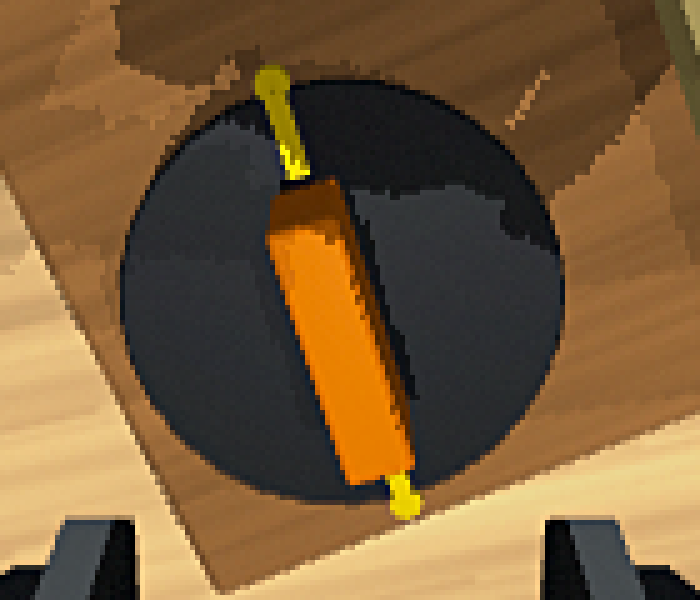

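Lid at (0.4995, -0.2982), yaw +4.0°. The disc circle (radius 51.9 mm) and the bar rectangle agree. Moving to pre-grasp.

Emit:
move_arm --increments '[{"tx": 0.0007, "ty": 0.0308, "tz": 0.11, "turn": -17}, {"tx": 0.0007, "ty": 0.0308, "tz": 0.11, "turn": -17}, {"tx": 0.0007, "ty": 0.0308, "tz": 0.11, "turn": -17}, {"tx": 0.0007, "ty": 0.0308, "tz": 0.11, "turn": -17}, {"tx": 0.0007, "ty": 0.0308, "tz": 0.11, "turn": -17}, {"tx": 0.0007, "ty": 0.0308, "tz": 0.11, "turn": -17}]'

```text
time_s: 3.3
eef_pos: [0.5005, -0.2969, 0.1232]
eef_rot: [0.001, 0.682, 0.731, 0.0]
wrist_force: [0.4, -0.6, 0.9]
opening: 0.502
```

```bash
python3 - <<'E'
from h import *
grab('wrist','w3')
o=get_obs(); t=R.from_quat(o['eef_rot'],scalar_first=True).as_matrix(); print(o['eef_pos'],np.degrees(np.arctan2(t[1,0],t[0,0])),o['dq'].round(3))
print(t.T@(np.array([.4995,-.2982,.052])-o['eef_pos']))
p,W=cloud('w3'); cv2.imwrite('pics/w3.png',p[...,::-1])
E
```

```text
[ 0.50080766 -0.29770836  0.12406201] 93.96724098773919 [-0.011 -0.012 -0.005 -0.    -0.005 -0.007]
[-0.00020016 -0.00153343  0.07205896]
```

View pics/w3.png

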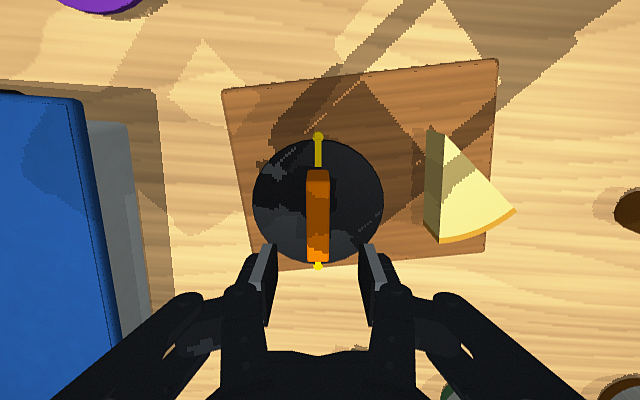

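Bar and jaws are aligned (bar column 318, finger midpoint 318). Descending.

Emit:
move_arm --increments '[{"tx": 0, "ty": -0.001, "tz": 0.03, "turn": 0}, {"tx": 0, "ty": -0.001, "tz": 0.05, "turn": 0}, {"tx": 0, "ty": -0.001, "tz": 0.062, "turn": 0}, {"tx": 0, "ty": -0.001, "tz": 0.069, "turn": 0}, {"tx": 0, "ty": -0.001, "tz": 0.069, "turn": 0}, {"tx": 0, "ty": -0.001, "tz": 0.069, "turn": 0}]'

```text
time_s: 3.85
eef_pos: [0.4991, -0.2984, 0.0536]
eef_rot: [0.001, 0.682, 0.731, 0.0]
wrist_force: [0.3, 0.2, 0.3]
opening: 0.501
```

```bash
python3 - <<'E'
from h import *
grab('wrist','w4')
o=get_obs(); print(o['eef_pos'],o['wrist_force'])
E
```

```text
[ 0.49934036 -0.29863504  0.05391565] [-0.38753445 -0.65271914  0.57814016]
```

View pics/w4.png

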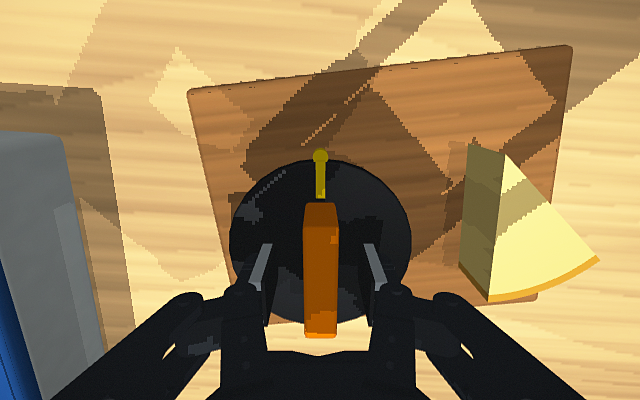

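Emit:
move_arm --increments '[{"tx": 0, "ty": 0, "tz": 0.002, "turn": 0}, {"tx": 0, "ty": 0, "tz": 0.002, "turn": 0}, {"tx": 0, "ty": 0, "tz": 0.002, "turn": 0}, {"tx": 0, "ty": 0, "tz": 0.002, "turn": 0}, {"tx": 0, "ty": 0, "tz": 0.002, "turn": 0}, {"tx": 0, "ty": 0, "tz": 0.002, "turn": 0}, {"tx": 0, "ty": 0, "tz": 0.002, "turn": 0}, {"tx": 0, "ty": 0, "tz": 0.002, "turn": 0}]' --gripper 0

```text
time_s: 4.57
eef_pos: [0.4989, -0.2981, 0.0511]
eef_rot: [0.001, 0.682, 0.731, 0.0]
wrist_force: [-0.2, 2.1, 5.7]
opening: 0.179
```

Gripped: 0.179 opening is about 15 mm, matching the bar. Lifting by 0.15.

Emit:
move_arm --increments '[{"tx": 0, "ty": 0, "tz": -0.01, "turn": 0}, {"tx": 0, "ty": 0, "tz": -0.03, "turn": 0}, {"tx": 0, "ty": 0, "tz": -0.06, "turn": 0}, {"tx": 0, "ty": 0, "tz": -0.09, "turn": 0}, {"tx": 0, "ty": 0, "tz": -0.12, "turn": 0}, {"tx": 0, "ty": 0, "tz": -0.15, "turn": 0}, {"tx": 0, "ty": 0, "tz": -0.16, "turn": 0}, {"tx": 0, "ty": 0, "tz": -0.16, "turn": 0}, {"tx": 0, "ty": 0, "tz": -0.16, "turn": 0}]'

```text
time_s: 5.32
eef_pos: [0.4981, -0.2976, 0.2095]
eef_rot: [-0.0, 0.682, 0.731, -0.0]
wrist_force: [-0.2, 0.5, -2.1]
opening: 0.179
```

```bash
python3 - <<'E'
from h import *
grab('wrist','w5');grab('side','s5')
o=get_obs(); t=R.from_quat(o['eef_rot'],scalar_first=True).as_matrix(); print(o['eef_pos'],t.round(4),o['wrist_force'],o['opening'])
E
```

```text
[ 0.49722033 -0.29684675  0.20755026] [[-0.0687  0.9976 -0.0033]
 [ 0.9976  0.0687  0.003 ]
 [ 0.0032 -0.0031 -1.    ]] [-0.52521793  0.67235081 -2.36662957] 0.17442772410055113
```

View pics/w5.png

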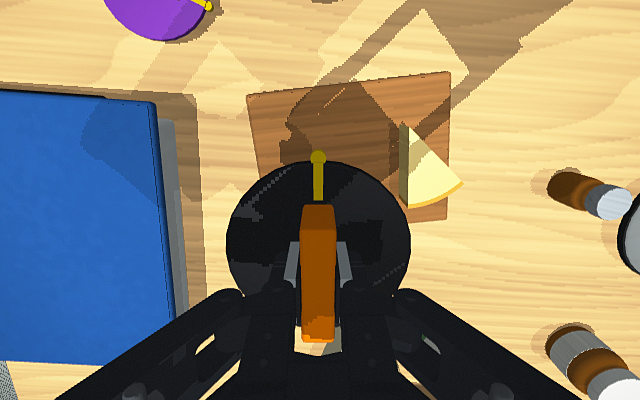

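View pics/s5.png

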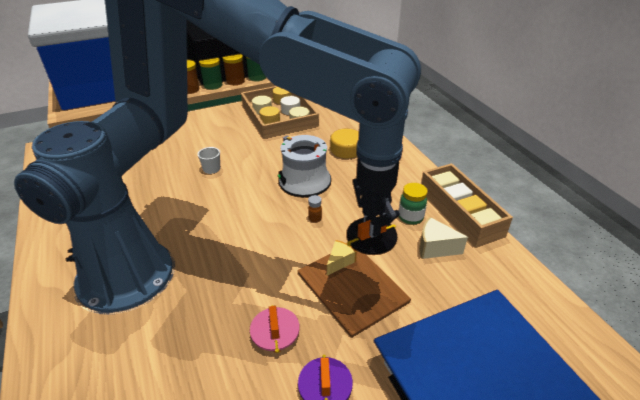

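The lid is lifted and gripped square. Wrist view: far nub (318,157), disc centred on the bar. Next I'll measure where the lid sits in the tool frame.

```bash
python3 - <<'E'
from h import *
p,W=cloud('w5'); hsv=cv2.cvtColor(p,cv2.COLOR_RGB2HSV).astype(int)
v,u=np.mgrid[0:400,0:640]
_,d,K,o,a=load('w5')
# camera in tool frame (fixed)
c=np.array([-.00091,-.07996,-.14358]); M=np.array([[1,0,0],[0,-.949,-.314],[0,.314,-.949]])
def tray(uu,vv,z):
    dd=np.c_[(uu-K[0,2])/K[0,0],-(vv-K[1,2])/K[1,1],-np.ones(len(uu))]@M.T
    return (c+dd*((z-c[2])/dd[:,2])[:,None])[:,:2]
# disc: dark connected region from the top, edges per column at upper side + left/right
pts=[]
e=cv2.Canny(cv2.GaussianBlur(p,(3,3),0),40,120)
m=(hsv[...,2]<75)
# ray march outward from (318,235)
for th in np.radians(np.arange(-178,-2,2)):
    if abs(th+np.pi/2)<.15: continue
    prev=None
    for r in np.arange(115,60,-.5):
        x,y=318+r*np.cos(th),240+r*np.sin(th)
        if y<400 and hsv[int(round(y)),int(round(x)),2]<62 and hsv[int(round(y+np.sin(th)*-4)),int(round(x-4*np.cos(th))),2]<62: pts.append((x,y)); break
pts=np.array(pts)
for z in(.005,.0065,.008):
    P=tray(pts[:,0],pts[:,1],z); 
    cc,r=circ(P)
    for _ in range(6):
        e=np.hypot(*(P-cc).T)-r; k=abs(e)<max(.001,1.5*np.median(abs(e))); cc,r=circ(P[k])
    print('z',z,cc,r,k.sum(),len(k))
ye=(abs(u-318)<14)&(v<200)&(v>145)&(hsv[...,0]>20)&(hsv[...,0]<35)&(hsv[...,1]>180)
Y=tray(u[ye],v[ye],.0065); 
A=np.polyfit(Y[:,1],Y[:,0],1); print('yellow mean',Y.mean(0),'slope deg',np.degrees(A[0]), 'extent',Y[:,1].min(),Y[:,1].max(), Y[Y[:,1]<-.048].mean(0))
print('disc depth z', np.nanmedian(W[200:230,260:290,2]),np.nanmedian(W[200:230,360:385,2]))
im=p.copy()
for x,y in pts: cv2.circle(im,(int(x),int(y)),1,(0,255,0))
cv2.imwrite('pics/w5c.png',im[130:330,200:440,::-1].repeat(3,0).repeat(3,1))
E
```

```text
z 0.005 [-7.95260674e-04 -8.42669127e-05] 0.05038114569027175 78 79
z 0.0065 [-0.0007941   0.00072212] 0.05088977214427238 78 79
z 0.008 [-0.00079294  0.00152852] 0.05139839859827296 78 79
yellow mean [-0.00086772 -0.04359052] slope deg -0.43125137367408894 extent -0.0557784510203418 -0.029364823427431755 [-0.00078773 -0.05181699]
disc depth z 0.2043874408409344 0.20457814753742726
```

View pics/w5c.png

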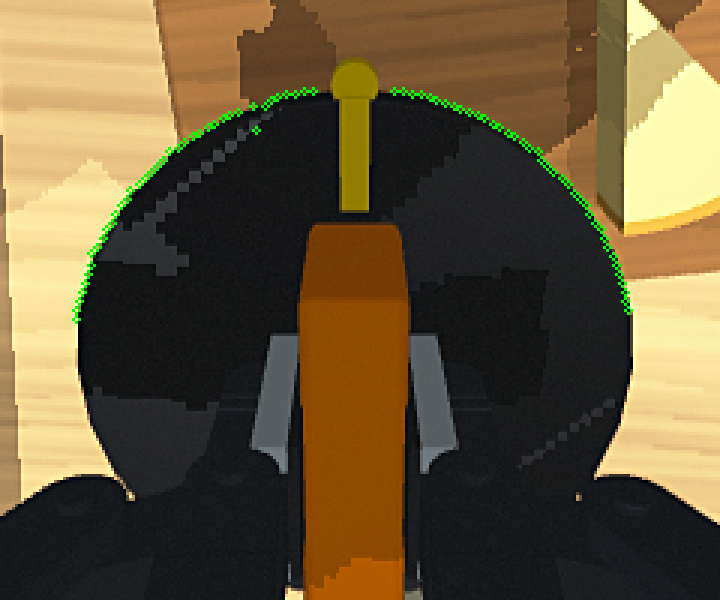

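The tool-frame fit puts the lid at about (-0.8, +0.9) mm. The bar is clamped centred, so the -0.8 mm is camera bias in tool x, and I correct the grinder to (0.5380, 0.1706). Carrying it over.

Emit:
move_arm --increments '[{"tx": 0.015, "ty": 0.0023, "tz": 0, "turn": 0}, {"tx": 0.04, "ty": 0.006, "tz": 0, "turn": 0}, {"tx": 0.075, "ty": 0.0115, "tz": 0, "turn": 1}, {"tx": 0.115, "ty": 0.0176, "tz": 0, "turn": 2}, {"tx": 0.155, "ty": 0.0237, "tz": 0, "turn": 3}, {"tx": 0.195, "ty": 0.0298, "tz": 0, "turn": 4}, {"tx": 0.235, "ty": 0.0359, "tz": 0, "turn": 5}, {"tx": 0.275, "ty": 0.042, "tz": 0, "turn": 6}, {"tx": 0.315, "ty": 0.0481, "tz": 0, "turn": 7}, {"tx": 0.355, "ty": 0.0543, "tz": 0, "turn": 8}, {"tx": 0.395, "ty": 0.0604, "tz": 0, "turn": 8.4}, {"tx": 0.43, "ty": 0.0657, "tz": 0, "turn": 8.4}, {"tx": 0.453, "ty": 0.0692, "tz": 0.005, "turn": 8.4}, {"tx": 0.4652, "ty": 0.0711, "tz": 0.01, "turn": 8.4}, {"tx": 0.4652, "ty": 0.0711, "tz": 0.015, "turn": 8.4}, {"tx": 0.4652, "ty": 0.0711, "tz": 0.015, "turn": 8.4}, {"tx": 0.4652, "ty": 0.0711, "tz": 0.015, "turn": 8.4}, {"tx": 0.4652, "ty": 0.0711, "tz": 0.015, "turn": 8.4}]'

```text
time_s: 6.92
eef_pos: [0.5372, 0.1698, 0.1949]
eef_rot: [-0.0, 0.735, 0.679, -0.0]
wrist_force: [0.1, -0.0, -2.3]
opening: 0.18
```

```bash
python3 - <<'E'
from h import *
P=[]
for k in range(5):
    viewer.camera('wrist') if k<4 else grab('wrist','w6')
    o=get_obs(); t=R.from_quat(o['eef_rot'],scalar_first=True).as_matrix(); P.append([*o['eef_pos'],np.degrees(np.arctan2(t[1,0],t[0,0]))])
P=np.array(P);print(P.mean(0),P.std(0),o['opening'],o['time_s'],o['q'].round(3))
grab('scene','c6')
E
```

```text
[ 0.5376407   0.17010133  0.19555671 85.45371797] [7.47688354e-05 2.10944561e-04 1.43512529e-04 1.31500205e-02] 0.1740911169667796 7.1667 [ 0.097  0.19   1.671  0.     1.28  -1.395]
```

View pics/w6.png

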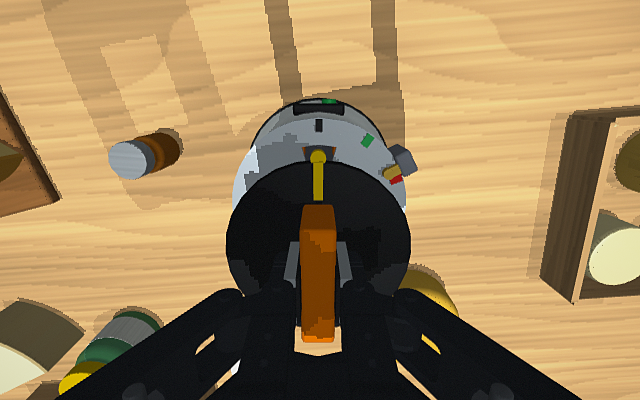

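The yellow line points at the black mark (319,125) and at the notch beyond. Quantifying it in the tool frame:

```bash
python3 - <<'E'
from h import *
from scipy.optimize import least_squares
p,W=cloud('w6'); hsv=cv2.cvtColor(p,cv2.COLOR_RGB2HSV).astype(int)
v,u=np.mgrid[0:400,0:640]; _,d,K,o,a=load('w6')
c=np.array([-.00091,-.07996,-.14358]); M=np.array([[1,0,0],[0,-.949,-.314],[0,.314,-.949]])
def tray(uu,vv,z):
    dd=np.c_[(uu-K[0,2])/K[0,0],-(vv-K[1,2])/K[1,1],-np.ones(len(uu))]@M.T
    return (c+dd*((z-c[2])/dd[:,2])[:,None])[:,:2]
def blob(u0,v0,m,r=9):
    s=m&(abs(u-u0)<r)&(abs(v-v0)<r); return u[s].mean(),v[s].mean()
bk=hsv[...,2]<75; gr=(hsv[...,0]>40)&(hsv[...,0]<85)&(hsv[...,1]>120); rd=((hsv[...,0]<6)|(hsv[...,0]>173))&(hsv[...,1]>150)
b=np.array([blob(319,125,bk,7),blob(368,140,gr),blob(397,180,rd)]); print(b)
for z in(.073,.0745,.076):
    P=tray(b[:,0],b[:,1],z)
    # tool frame seen from above: x right, y toward image bottom; clockwise from above: 
    off=-np.pi/2+np.array([0,.6,1.2])
    f=lambda x:(P[:2]-(x[:2]+.0615*np.c_[np.cos(x[2]+off),np.sin(x[2]+off)])[:2]).ravel()
    s=least_squares(f,[0,0,0]);print(z,P.round(4).tolist(),s.x[:2],np.degrees(s.x[2]),f(s.x).round(4))
E
```

```text
[[318.25       125.17857143]
 [367.05769231 140.21153846]
 [395.97142857 179.22857143]]
0.073 [[-0.0004, -0.0619], [0.0346, -0.0514], [0.0576, -0.0225]] [ 0.00019163 -0.00033351] -0.47310900646547294 [-0.0001 -0.      0.0001  0.    ]
0.0745 [[-0.0004, -0.0617], [0.0348, -0.0512], [0.0581, -0.0221]] [ 0.00031624 -0.00017176] -0.4730584137211211 [-0.0002 -0.0001  0.0002  0.0001]
0.076 [[-0.0004, -0.0616], [0.0351, -0.051], [0.0585, -0.0217]] [ 4.40817600e-04 -1.00294128e-05] -0.4729620536331465 [-0.0003 -0.0001  0.0003  0.0001]
```

Lid versus mouth: shift +1.0 mm in tool x, -1.0 mm in tool y and turn about -0.4°, all well inside the play. Applying that and descending.

Emit:
move_arm --increments '[{"tx": 0.001, "ty": -0.001, "tz": 0.01, "turn": -0.4}, {"tx": 0.001, "ty": -0.001, "tz": 0.025, "turn": -0.4}, {"tx": 0.001, "ty": -0.001, "tz": 0.033, "turn": -0.4}, {"tx": 0.001, "ty": -0.001, "tz": 0.036, "turn": -0.4}, {"tx": 0.001, "ty": -0.001, "tz": 0.039, "turn": -0.4}, {"tx": 0.001, "ty": -0.001, "tz": 0.042, "turn": -0.4}, {"tx": 0.001, "ty": -0.001, "tz": 0.045, "turn": -0.4}, {"tx": 0.001, "ty": -0.001, "tz": 0.048, "turn": -0.4}, {"tx": 0.001, "ty": -0.001, "tz": 0.048, "turn": -0.4}]'

```text
time_s: 7.97
eef_pos: [0.5362, 0.1722, 0.1469]
eef_rot: [-0.0, 0.732, 0.682, -0.0]
wrist_force: [0.3, 0.2, -2.1]
opening: 0.174
```

Free at 11 mm, already below the "lugs on collar" height, with no contact force. Continuing down.

Emit:
move_arm --increments '[{"tx": 0, "ty": 0, "tz": 0.003, "turn": 0}, {"tx": 0, "ty": 0, "tz": 0.006, "turn": 0}, {"tx": 0, "ty": 0, "tz": 0.008, "turn": 0}, {"tx": 0, "ty": 0, "tz": 0.0095, "turn": 0}, {"tx": 0, "ty": 0, "tz": 0.0105, "turn": 0}, {"tx": 0, "ty": 0, "tz": 0.011, "turn": 0}, {"tx": 0, "ty": 0, "tz": 0.011, "turn": 0}]'

```text
time_s: 8.55
eef_pos: [0.5364, 0.1722, 0.1362]
eef_rot: [-0.0, 0.732, 0.682, -0.0]
wrist_force: [-0.2, -0.4, -2.2]
opening: 0.183
```

Emit:
move_arm --increments '[{"tx": 0, "ty": 0, "tz": 0.0007, "turn": 0}, {"tx": 0, "ty": 0, "tz": 0.0014, "turn": 0}, {"tx": 0, "ty": 0, "tz": 0.0014, "turn": 0}]'

```text
time_s: 8.8
eef_pos: [0.5366, 0.1723, 0.1352]
eef_rot: [0.0, 0.732, 0.682, 0.0]
wrist_force: [0.0, 0.8, -1.8]
opening: 0.177
```

```bash
python3 - <<'E'
from h import *
grab('wrist','w7');grab('side','s7');grab('scene','c7')
o=get_obs();print(o['eef_pos'],o['wrist_force'],o['torque'])
a=cv2.imread('pics/side0.png');b=cv2.imread('pics/s7.png')[100:210,240:380];c=cv2.imread('pics/c7.png')[130:260,340:460]
cv2.imwrite('pics/x7.png',np.hstack([cv2.resize(b,(400,400),interpolation=2),cv2.resize(c,(400,400),interpolation=2)]))
E
```

```text
[0.53660168 0.17227447 0.13515354] [ 0.00067124 -0.51939352  0.21263655] [-0.06980698  0.06562855 -0.04300663]
```

View pics/w7.png

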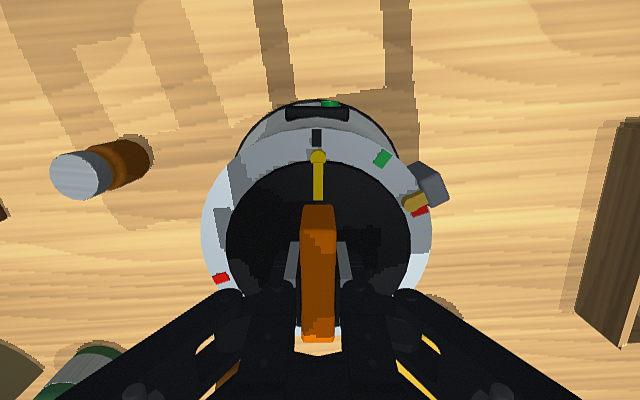

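View pics/x7.png

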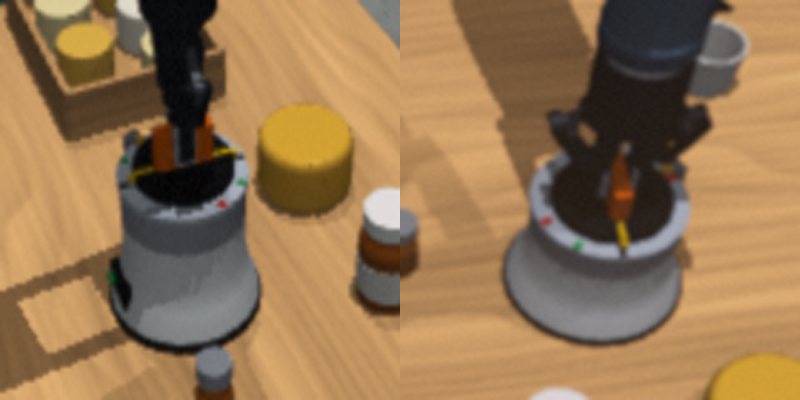

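The disc sits on the collar and the lid's weight is off the wrist. I'll press lightly to confirm it's seated.

Emit:
move_arm --increments '[{"tx": 0, "ty": 0, "tz": 0.0007, "turn": 0}, {"tx": 0, "ty": 0, "tz": 0.0012, "turn": 0}, {"tx": 0, "ty": 0, "tz": 0.0012, "turn": 0}]'

```text
time_s: 9.2
eef_pos: [0.5366, 0.1724, 0.135]
eef_rot: [0.0, 0.732, 0.682, 0.0]
wrist_force: [-4.4, 1.7, 7.5]
opening: 0.176
```

```bash
cat >> h.py <<'E'
def relang(tag):
    """angle lid line -> marks, in tool frame, using far marks"""
    p,W=cloud(tag); hsv=cv2.cvtColor(p,cv2.COLOR_RGB2HSV).astype(int)
    v,u=np.mgrid[0:400,0:640]; _,d,K,o,a=load(tag)
    c=np.array([-.00091,-.07996,-.14358]); M=np.array([[1,0,0],[0,-.949,-.314],[0,.314,-.949]])
    def tray(uu,vv,z):
        dd=np.c_[(uu-K[0,2])/K[0,0],-(vv-K[1,2])/K[1,1],-np.ones(len(uu))]@M.T
        return (c+dd*((z-c[2])/dd[:,2])[:,None])[:,:2]
    ctr=np.array([-.0008,.0009]); out={}
    ms={'black':hsv[...,2]<80,'green':(hsv[...,0]>40)&(hsv[...,0]<85)&(hsv[...,1]>120),'red':((hsv[...,0]<6)|(hsv[...,0]>173))&(hsv[...,1]>150),'yellow':(hsv[...,0]>20)&(hsv[...,0]<35)&(hsv[...,1]>180)}
    for n,m in ms.items():
        z=.0065 if n=='yellow' else .0145
        P=tray(u.ravel(),v.ravel(),z).reshape(400,640,2)-ctr
        r=np.hypot(P[...,0],P[...,1]); s=m&(v<300)&(r>(.035 if n=='yellow' else .0575))&(r<(.056 if n=='yellow' else .0655))
        k,L,st,ce=cv2.connectedComponentsWithStats(s.astype(np.uint8))
        for i in range(1,k):
            if st[i,4]>=25:
                q=P[L==i].mean(0); print(n,st[i,4],ce[i].round(1),'ang cw from far',np.degrees(np.arctan2(q[0],-q[1])).round(2),'r',np.hypot(*q).round(4))
E
python3 - <<'E'
from h import *
grab('wrist','w8'); o=get_obs();print(o['eef_pos'],o['wrist_force']); relang('w8')
E
```

```text
[0.53664249 0.17235198 0.13504056] [-4.51162016  0.01164201  8.10601346]
black 140 [316.  137.3] ang cw from far -0.86 r 0.0615
black 175 [236.1 293.8] ang cw from far -124.34 r 0.0614
black 169 [399.5 294. ] ang cw from far 124.33 r 0.0616
green 167 [382.7 157.7] ang cw from far 34.29 r 0.0614
red 88 [421.  210.5] ang cw from far 70.41 r 0.0618
red 89 [222.3 277. ] ang cw from far -111.22 r 0.0623
yellow 452 [317.5 169. ] ang cw from far -0.12 r 0.0464
yellow 26 [403.9 203.2] ang cw from far 58.62 r 0.0536
```

Seated: 8 N upward reaction, z stopped. Marks: black at about -0.9°, the line at about -0.1°, green 34.4° clockwise of the line. I'll ease the press a little and twist clockwise.

Emit:
move_arm --increments '[{"tx": 0, "ty": 0, "tz": -0.0006, "turn": 0}, {"tx": 0, "ty": 0, "tz": -0.0006, "turn": 2}, {"tx": 0, "ty": 0, "tz": -0.0006, "turn": 5}, {"tx": 0, "ty": 0, "tz": -0.0006, "turn": 8}, {"tx": 0, "ty": 0, "tz": -0.0006, "turn": 11}, {"tx": 0, "ty": 0, "tz": -0.0006, "turn": 14}, {"tx": 0, "ty": 0, "tz": -0.0006, "turn": 17}, {"tx": 0, "ty": 0, "tz": -0.0006, "turn": 20}, {"tx": 0, "ty": 0, "tz": -0.0006, "turn": 20}, {"tx": 0, "ty": 0, "tz": -0.0006, "turn": 20}]'

```text
time_s: 10.08
eef_pos: [0.5374, 0.1713, 0.135]
eef_rot: [0.001, 0.839, 0.545, 0.0]
wrist_force: [1.5, -5.8, 4.1]
opening: 0.177
```

```bash
python3 - <<'E'
from h import *
grab('wrist','w9'); o=get_obs();print(o['eef_pos'],o['wrist_force'],o['torque'],o['opening']); relang('w9')
E
```

```text
[0.53739677 0.17137455 0.13507803] [ 1.08793362 -6.0470269   4.52504432] [-1.09342682  0.06738625  0.08513229] 0.17574090622451907
black 149 [277.5 144.4] ang cw from far -20.07 r 0.0615
black 177 [236.2 293.9] ang cw from far -124.41 r 0.0614
black 167 [399.6 294. ] ang cw from far 124.29 r 0.0617
green 182 [346.9 140.9] ang cw from far 14.36 r 0.0615
red 126 [404.2 177.4] ang cw from far 49.66 r 0.0617
yellow 453 [317.5 169. ] ang cw from far -0.17 r 0.0464
```

The lid follows rigidly, with 14.5° still to go to green.

Emit:
move_arm --increments '[{"tx": 0, "ty": 0, "tz": 0, "turn": 3}, {"tx": 0, "ty": 0, "tz": 0, "turn": 6}, {"tx": 0, "ty": 0, "tz": 0, "turn": 9}, {"tx": 0, "ty": 0, "tz": 0, "turn": 12}, {"tx": 0, "ty": 0, "tz": 0, "turn": 14}, {"tx": 0, "ty": 0, "tz": 0, "turn": 14.5}, {"tx": 0, "ty": 0, "tz": 0, "turn": 14.5}, {"tx": 0, "ty": 0, "tz": 0, "turn": 14.5}]'

```text
time_s: 10.8
eef_pos: [0.5373, 0.1711, 0.1351]
eef_rot: [0.001, 0.9, 0.435, 0.0]
wrist_force: [0.4, -6.8, 5.2]
opening: 0.177
```

```bash
python3 - <<'E'
from h import *
grab('wrist','w10'); grab('scene','c10');grab('side','s10');o=get_obs();print(o['eef_pos'],o['wrist_force'],o['torque'],o['opening'],o['time_s']); relang('w10')
b=cv2.imread('pics/s10.png')[100:210,240:380];c=cv2.imread('pics/c10.png')[130:260,340:460]
cv2.imwrite('pics/x10.png',np.hstack([cv2.resize(b,(400,400),interpolation=2),cv2.resize(c,(400,400),interpolation=2)]))
E
```

```text
[0.5372375  0.17108235 0.13504129] [ 1.03318977 -6.84316888  6.19868199] [-1.27026173  0.12950536  0.23298992] 0.17649165859291505 10.95
black 146 [252.2 157.6] ang cw from far -34.46 r 0.0616
black 174 [236.1 293.9] ang cw from far -124.35 r 0.0614
black 168 [399.6 294. ] ang cw from far 124.31 r 0.0616
green 184 [317.6 137.2] ang cw from far -0.07 r 0.0615
red 155 [383.8 157.9] ang cw from far 34.79 r 0.0616
yellow 453 [317.3 169. ] ang cw from far -0.27 r 0.0464
```

View pics/w10.png

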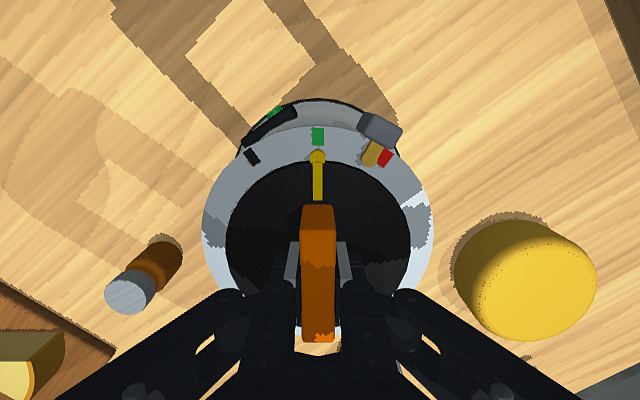

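View pics/x10.png

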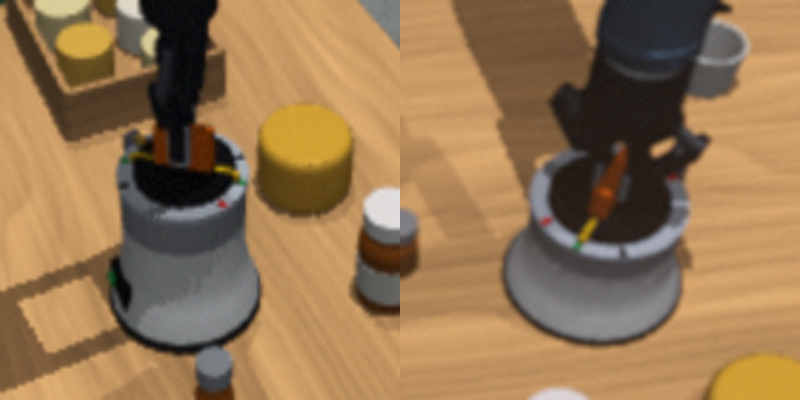

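The line is on the green mark within 0.2°, and the wrist torque of about 0.23 N m matches the spring. I'll hold briefly to check for slip, then hand in.

Emit:
move_arm --increments '[{"tx": 0, "ty": 0, "tz": 0, "turn": 0.2}, {"tx": 0, "ty": 0, "tz": 0, "turn": 0.2}, {"tx": 0, "ty": 0, "tz": 0, "turn": 0.2}, {"tx": 0, "ty": 0, "tz": 0, "turn": 0.2}, {"tx": 0, "ty": 0, "tz": 0, "turn": 0.2}, {"tx": 0, "ty": 0, "tz": 0, "turn": 0.2}]'

```text
time_s: 11.45
eef_pos: [0.5373, 0.1711, 0.135]
eef_rot: [0.001, 0.901, 0.433, 0.0]
wrist_force: [0.0, -6.9, 5.0]
opening: 0.17
```

```bash
python3 - <<'E'
from h import *
grab('wrist','w11'); o=get_obs();print(o['wrist_force'],o['torque'],o['opening'],o['time_s']); relang('w11')
print(workorder.hand_in())
E
```

```text
[ 0.56771042 -6.27911921  5.10820862] [-1.2517589   0.20317584  0.39086504] 0.17472362627054325 11.5
black 145 [251.9 157.8] ang cw from far -34.65 r 0.0617
black 174 [236.1 293.9] ang cw from far -124.35 r 0.0614
black 168 [399.6 294. ] ang cw from far 124.31 r 0.0616
green 175 [317.2 137.1] ang cw from far -0.25 r 0.0616
red 155 [383.5 157.7] ang cw from far 34.59 r 0.0617
yellow 464 [317.2 169. ] ang cw from far -0.36 r 0.0464
the job is handed in; nothing more can be done
None
```

I put the black-disc lid from the board into the grinder and twisted it clockwise to the green mark. I handed in at 11.5 s with the gripper still holding it there. No verdict was reported.

**Seating:** the lugs went down through the notches without contact force. Under a light press the lid stopped flat on the collar with about 8 N of reaction.

**On the mark:** in the last wrist picture the lid's yellow line is 0.1° from the green mark. The red mark is still about 35° further on, so the lock was not reached. The lid did not slip in the grip during the final half-second hold. The wrist force then was about 8 N.

**Checks that disagreed or varied:**
- **Fixed cameras:** the depth readings of the scene and side cameras differed by about 1 cm, so I used the wrist camera for positions. It had a bias of about 0.8 mm, which I corrected.
- **Wrist torque:** the reading on green went from 0.23 to 0.39 N m during the final hold, with no visible movement. About 0.2 N m was expected from the spring.
- **Ring reading:** the pulse ring's own angle could not be read, so "on green" rests on the camera.

The cheeses, jars and cup were not touched.

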